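# Stand the leaning sample tube in the dry-block heater

### The arm

A 6-joint arm with a two-finger parallel gripper is mounted at the origin on the work surface. World frame = base frame: x ahead of the robot, y to its left, z up, the work surface at z = 0. Lengths are in m, angles in rad, forces in N, time in s.
With the tool pointing down it reaches from about 0.425 to 0.95 m from the base axis. Payload 3.5 kg.
Tool frame: the origin (TCP) lies at the very end of the fingers, on their centre line; the grasp point (between the pads) lies 19 mm behind it; z points along the fingers, y is the direction in which the jaws open and shut (so a half turn about z gives the same grasp; the last joint's range is limited). The gripper opens to 85 mm and grips with 20 to 120 N. Pads are 22 mm wide; open, the fingers measure 114 mm over their backs; the gripper's body (76 mm by 85 mm) begins 54 mm behind the grasp point. The pads swing forward as they close: fully open they stand 13 mm farther back than shut.
Start: joints at [-1.266, 0.286, 1.577, -0, 1.279, -0.15], TCP at [0.297, -0.606, 0.231] pointing down, gripper open.
Joint ranges: [-2.77, 2.77], [-0.9, 2.22], [0.21, 2.48], [-1.53, 4.67], [0.24, 2.81], [-2.84, 2.84]. Speed limits (rad/s): [2.79, 2.79, 3.14, 3.14, 3.14, 3.14].

### API

Orientations are given as a unit quaternion [x, y, z, w].
In Python, from plant import get_state, vision, ctrl, cut_out gives the robot as it stands.
- The arm moves only by the tool jog_arm, never from a script. Its argument "commands" is text: rows parted by semicolons, each of 6 numbers parted by spaces: the shift along the world's x, y, z in m, then the turn, a rotation vector about the world's x, y, z in rad. A call has 1 to 20 rows; each row is the pose to reach, as a shift and turn from the pose commanded when the call began; what a row does not reach only later rows make up. A row lasts 1/8 s, in which the tool goes at most 62.5 mm and 10.7 degrees, less where a joint would pass 70% of its speed; a pose out of reach is approached as far as the arm can. A call with a gripper value outside its range is refused whole. "gripper" is the opening in per cent of the stroke, from 0 (shut) to 100 (fully open), set as the call begins (left out, the last holds). The fingers move at their own pace and stop on an object; "grip_force" is the grip in N (left out, the last holds). Time passes only in rows, so rows that repeat a pose let the fingers close. It gives the time, the measured TCP pose, the force and the opening at its end, in the units of the state.
- get_state(): the state, without advancing time (a new reading comes with each control period).
- vision.read_camera(name): name is "scene" or "top" or "wrist"; returns a dict with "frame" (480x640x3 uint8, red, green, blue), "z_map" (480x640 float32, m along the optical axis (not along the pixel's ray), 0 where there is no reading), "fx", "fy", "cx", "cy" (pixels), "D" ([k1, k2, p1, p2, k3] as OpenCV has them; the pictures are not rectified), "R" (3x3) and "t" (3): a world point X has camera coordinates R X + t. Camera axes: x right, y down, z forward; pixel columns grow to the right and rows downward; lengths in m; the calibration is good to about 2 mm. A picture is of the moment at which its call begins.
- ctrl.sign_off(): hands the job in, once; it reports no verdict.
Trained networks look in the newest picture that a camera, given by its name, has taken for a name from the list of things; names that differ only in an ending like _2 or _b are one class to them, and where a whole thing is asked for, a point or a joint stands for the part that bears it (a point fixed in the world has none). Each returns a list of dicts, best first, with "conf" (0 to 1); they miss things now and then, are a little off and sometimes report something else, mostly with a low value. They report only what shows in the picture. A call takes as long as a camera call.
- cut_out(camera, query): "pixels" (480x640 bool, what is visible of it) and "box" ([centre column, centre row, width, height] in pixels, round what is visible of it).
The state is a dict: "time": time; "qpos": joint angles; "dq": joint speeds; "joint_efforts": joint torques, N m; "eef_pos": TCP position; "tcp_rot": TCP orientation; "contact_force": force on the tool from outside, world axes, zero at the start; "wrist_torque": the same for the moment, N m; "opening": opening from 0.0 (shut) to 1.0 (fully open).
Only numpy, scipy, OpenCV 4.12 (cv2) and the standard library are available. Lean on these libraries where they do the work, as an engineer would, in place of code of your own. Each camera call takes 0.05 s, during which the arm holds its last target.

### The job

The long pointed tube leaning in the inclined rest has to go into the heater block. Take it by its cap, push its lower end against the side of the heater so that it swings upright in the gripper, then set it down fully into the empty well and let go. Leave the short tube in the rest where it is.

Things in the scene. Friction and masses are not known exactly. Their poses are not given: they have to be found in the camera images.
- tube: Long milky tube, 120 mm, 30 g: 17 mm barrel, lowest 20 mm taper to a 6 mm tip, 22 mm cap on the top 13 mm. Origin at the tip, z along the axis to the cap. Leans 40 deg above level in a lane (10 mm rails, lower 82 mm) of a rest, lifts straight out; cap free, 103 mm above the bench. Gripped by the cap at 25 N it turns under a few N at the tip and springs back 5 deg (15 at 90 N): push past upright.
- short_tube: Short flat-bottomed capped tube, 75 mm long, 17 mm barrel with a flush cap of the same width, leaning in the other lane of the rest, 68 mm beside the long one. To be left alone. Origin at its bottom on the axis, z along the axis to the cap.
- heater: Fixed dry-block heater, a box 160 (x) by 220 (y) by 80 mm high; origin at the centre of its underside, z up. Side faces plain, upright, rigid; the one facing the rest is at y = -110 mm. Three round wells in its top at x = 0, y = -54, 0, +54 mm, each 38 mm wide, 60 mm deep (floor 20 mm above the bench); two hold wide capped tubes reaching 115 mm above the bench.
- collar: Thin dark steel ring, 46 mm across and 2.4 mm high, lying around the mouth of the one empty well of the heater. Origin at the centre of the well's mouth, 80 mm above the bench, z up.

How it is judged:
By the outcome, as a careful person would: the job done as asked, in the order asked, and still so for the second after the job is handed in, with the robot touching nothing.
It also fails if it takes over 45 s, if anything falls off the work surface, if the arm or the gripper's body presses on something with over 40 N, if the wrist force passes 120 N, or if a joint passes its speed limit or range.

## Working session

There is one attempt and no reset: what is moved stays moved. The work goes in short steps, Python scripts to look and compute and a tool call to move; the robot and the scene stay as the last step left them, time stands still between calls to the robot, and variables do not carry over. Pictures are saved under pics/ and viewed, and the job is handed in when it is done.

Besides the shell and the picture viewer there is one more tool, called after "Emit:" as name(argument=value, ...) on one line, values as JSON. jog_arm: Moves the arm, as the interface text tells. Its arguments: {"type":"object","properties":{"commands":{"type":"string"},"gripper":{"type":"number"},"grip_force":{"type":"number"}},"required":["commands"]}

```bash
mkdir -p pics; ls; cat > h.py <<'E'
import numpy as np, cv2
from plant import get_state, vision, ctrl, cut_out
def cam(n):
    return vision.read_camera(n)
def save(d,name): cv2.imwrite('pics/'+name+'.png', cv2.cvtColor(d['frame'],cv2.COLOR_RGB2BGR))
def pts(d,mask):
    v,u=np.nonzero(mask&(d['z_map']>0))
    z=d['z_map'][v,u]
    K=np.array([[d['fx'],0,d['cx']],[0,d['fy'],d['cy']],[0,0,1.]])
    n=cv2.undistortPoints(np.stack([u,v],1).astype(float).reshape(-1,1,2),K,np.array(d['D'],float)).reshape(-1,2)
    P=np.c_[n*z[:,None],z]
    return (P-np.array(d['t']))@np.array(d['R']), np.c_[u,v]
E
cat > a.py <<'E'
from h import *
np.set_printoptions(precision=4,suppress=True)
s=get_state();print(s['time'],s['eef_pos'],s['tcp_rot'],s['opening'])
for c in ['scene','top']:
    d=cam(c);save(d,c+'0')
    print(c,'campos',-np.array(d['R']).T@np.array(d['t']))
    for q in ['tube','short_tube','heater','collar']:
        for r in cut_out(c,q)[:3]:
            P,_=pts(d,r['pixels']); print(q,round(r['conf'],2),np.round(r['box']),len(P),P.min(0) if len(P) else'',P.max(0) if len(P) else '',np.median(P,0) if len(P) else '')
E
python3 a.py
```

```text
pics
0.0 [ 0.2963 -0.6057  0.2299] [ 0.9743  0.2255 -0.0001 -0.0012] 0.9937483996291081
scene campos [0.916  0.3697 0.4909]
tube 0.6 [252. 186.  37.  60.] 619 [ 0.3268 -0.4271  0.001 ] [ 0.4876 -0.1545  0.1166] [ 0.4748 -0.2013  0.0751]
short_tube 0.93 [225. 209.  23.  42.] 386 [ 0.5329 -0.2235  0.0349] [ 0.5567 -0.1639  0.0851] [ 0.5462 -0.1932  0.0577]
heater 0.63 [371. 350. 210. 196.] 22029 [ 0.4159 -0.0225 -0.0021] [0.6813 0.2763 0.1161] [0.6275 0.1928 0.0801]
collar 0.67 [250. 186.  34.  59.] 610 [ 0.3355 -0.428   0.001 ] [ 0.4881 -0.1516  0.1166] [ 0.4749 -0.201   0.0751]
collar 0.56 [400. 340.  34.  28.] 159 [0.5687 0.1909 0.0793] [0.6148 0.2334 0.0844] [0.5799 0.2121 0.0826]
top campos [0.4419 0.0575 0.7166]
tube 0.64 [482. 288.  83.  24.] 908 [ 0.4537 -0.2837  0.0023] [ 0.4862 -0.1545  0.1175] [ 0.4706 -0.2069  0.0841]
short_tube 0.67 [472. 243.  48.  16.] 522 [ 0.529  -0.2296  0.0349] [ 0.553  -0.166   0.0867] [ 0.5412 -0.1967  0.0631]
heater 0.59 [234. 204. 167. 126.] 15572 [ 0.498   0.0419 -0.0008] [0.6959 0.2951 0.0864] [0.5809 0.1615 0.0815]
```

View pics/scene0.png

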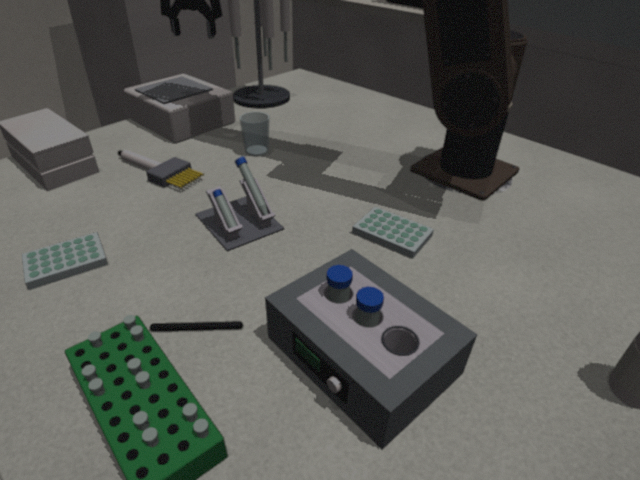

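View pics/top0.png

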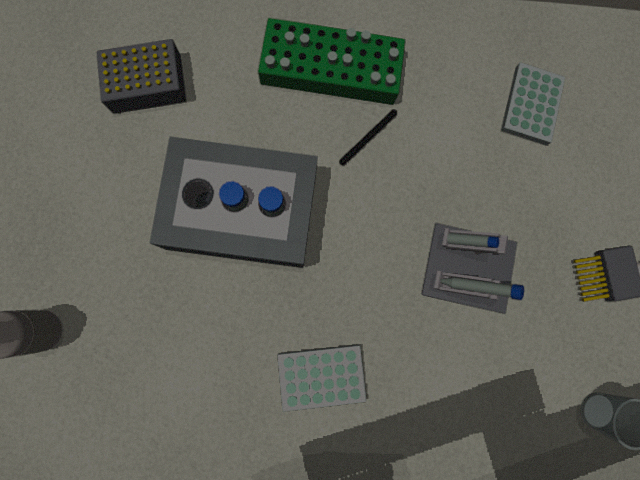

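The pictures show the rest with the long tube (top view, cap at about (517,292)) leaning with its cap toward -y. The heater's empty well is at about (197,193) in the top view. It is the far well, at local y = +54. Next I fit the poses.

```bash
cat > b.py <<'E'
from h import *
np.set_printoptions(precision=4,suppress=True)
for c in ['top','scene']:
    d=cam(c); f=d['frame'].astype(int)
    allm=np.ones((480,640),bool); 
    r=cut_out(c,'tube')[0]; P,uv=pts(d,r['pixels'])
    col=f[uv[:,1],uv[:,0]]
    blue=(col[:,2]>col[:,0]+40)
    g=P[:,2]>0.02
    print(c,'cap',blue.sum(),np.median(P[blue],0),P[blue].min(0),P[blue].max(0))
    body=g&~blue&(np.abs(P[:,0]-np.median(P[g][:,0]))<.012)
    B=P[body]; 
    m=B.mean(0);v=np.linalg.svd(B-m)[2][0]; v*=np.sign(v[2]); print('bodyaxis',m,v,'elev',np.degrees(np.arcsin(v[2])))
    # heater top
    A,uva=pts(d,allm)
    t=(np.abs(A[:,2]-.08)<.006)&(A[:,0]>.4)&(A[:,0]<.75)&(A[:,1]>-.02)&(A[:,1]<.32)
    im=np.zeros((480,640),np.uint8); im[uva[t][:,1],uva[t][:,0]]=255
    n,l,st,_=cv2.connectedComponentsWithStats(im); k=1+np.argmax(st[1:,4])
    T=A[t][l[uva[t][:,1],uva[t][:,0]]==k]
    rr=cv2.minAreaRect((T[:,:2]*1000).astype(np.float32)); print('heater',rr,T[:,2].mean()); print(cv2.boxPoints(rr))
    bl=(f[...,2]>f[...,0]+40)
    w=bl[uva[:,1],uva[:,0]]&(A[:,2]>.1)&(A[:,1]>0)
    im[:]=0; im[uva[w][:,1],uva[w][:,0]]=255
    n,l,st,_=cv2.connectedComponentsWithStats(im)
    for k in range(1,n):
        if st[k,4]>60:
            Q=A[w][l[uva[w][:,1],uva[w][:,0]]==k]; Q=Q[Q[:,2]>.108]; print('blue',(Q.min(0)+Q.max(0))/2,Q.max(0)-Q.min(0))
    for r in cut_out(c,'collar')[:3]:
        Q,_=pts(d,r['pixels']); print('collar',r['conf'],r['box'],(Q.min(0)+Q.max(0))/2,Q.max(0)-Q.min(0))
E
python3 b.py
```

```text
top cap 151 [ 0.4633 -0.2372  0.1115] [ 0.4538 -0.2504  0.103 ] [ 0.4731 -0.2308  0.1169]
bodyaxis [ 0.4711 -0.2007  0.0773] [-0.1269 -0.7611  0.636 ] elev 39.49738623704955
heater ((589.20703125, 158.32131958007812), (221.47518920898438, 161.21694946289062), 84.11787414550781) 0.08153918537997043
[[497.6743  56.4277]
 [658.0425  39.9058]
 [680.7397 260.2149]
 [520.3716 276.7368]]
blue [0.5879 0.1574 0.1143] [0.032  0.0327 0.0115]
blue [0.5824 0.1041 0.1143] [0.0318 0.0327 0.0109]
collar 0.75 [196.3, 189.0, 33.2, 20.6] [0.6    0.2109 0.0632] [0.0307 0.0417 0.0469]
scene cap 49 [ 0.4676 -0.2358  0.1103] [ 0.4597 -0.241   0.104 ] [ 0.4747 -0.2301  0.1159]
bodyaxis [ 0.4756 -0.1988  0.0754] [-0.125  -0.7585  0.6396] elev 39.75947040444203
heater ((587.8485107421875, 158.38336181640625), (221.91336059570312, 162.60818481445312), 84.067626953125) 0.08051205306919242
[[495.512   56.4241]
 [657.2493  39.6178]
 [680.1851 260.3427]
 [518.4478 277.149 ]]
blue [0.5827 0.1055 0.1138] [0.0342 0.0325 0.0079]
blue [0.5884 0.159  0.1132] [0.0327 0.0335 0.0085]
collar 0.72 [402.1, 339.1, 38.2, 32.1] [0.5904 0.212  0.0823] [0.0424 0.0445 0.0049]
```

```bash
cat > c.py <<'E'
from h import *
from scipy.optimize import least_squares
np.set_printoptions(precision=4,suppress=True)
Bs=[];Cs=[];
for c in ['top','scene']:
    d=cam(c); f=d['frame'].astype(int)
    r=cut_out(c,'tube')[0]; m=cv2.dilate(r['pixels'].astype(np.uint8),np.ones((5,5)))>0
    P,uv=pts(d,m); col=f[uv[:,1],uv[:,0]]; blue=(col[:,2]>col[:,0]+40)
    # barrel: near axis estimate
    v=np.array([-.127,-.761,.636]);v/=np.linalg.norm(v); p=np.array([.4725,-.198,.072])
    w=P-p; s=w@v; dd=np.linalg.norm(w-s[:,None]*v,axis=1)
    b=(dd<.014)&(~blue)&(s>-.03)&(s<.025)
    Bs.append(P[b]); Cs.append(P[blue&(P[:,2]>.09)])
def fit(B,C):
    def res(x):
        v=np.array([x[2],-1,x[3]]);v/=np.linalg.norm(v);p=np.array([x[0],-.2,x[1]])
        def D(Q): w=Q-p; return np.linalg.norm(np.cross(w,v),axis=1)
        return np.r_[D(B)-.0085,0.*D(C)] 
    o=least_squares(res,[.4725,.07,-.17,.83],loss='soft_l1',f_scale=.001)
    x=o.x;v=np.array([x[2],-1,x[3]]);v/=np.linalg.norm(v);p=np.array([x[0],-.2,x[1]])
    s=(C-p)@v
    print('p',p,'v',v,'elev',np.degrees(np.arcsin(v[2])),'yaw',np.degrees(np.arctan2(v[0],-v[1])),'rms',np.sqrt(np.mean(res(x)**2)),len(B))
    e=np.percentile(s,98); print(' cap s',s.min(),s.max(),'cap centre',p+v*(e-.0065),'tip',p+v*(e-.12))
fit(Bs[0],Cs[0]);fit(Bs[1],Cs[1]);fit(np.vstack(Bs),np.vstack(Cs))
E
python3 c.py
```

```text
p [ 0.4724 -0.2     0.0686] v [-0.1615 -0.745   0.6472] elev 40.333890590598564 yaw -12.232109201182752 rms 0.0011546673608590578 550
 cap s 0.04950239982828267 0.06292026987893368 cap centre [ 0.4634 -0.2416  0.1047] tip [ 0.4817 -0.1571  0.0313]
p [ 0.4726 -0.2     0.0683] v [-0.147  -0.7596  0.6335] elev 39.30871091589405 yaw -10.953224716296818 rms 0.0017668022649965686 359
 cap s 0.048804390827399916 0.06103483200232739 cap centre [ 0.4646 -0.2409  0.1024] tip [ 0.4813 -0.1547  0.0305]
p [ 0.4725 -0.2     0.0685] v [-0.1571 -0.7492  0.6435] elev 40.05245432224092 yaw -11.846834993580408 rms 0.0014192621521451278 909
 cap s 0.04880976649373006 0.06298311642445724 cap centre [ 0.4637 -0.2419  0.1045] tip [ 0.4815 -0.1568  0.0314]
```

Emit:
jog_arm(commands="0.167 0.364 0 0 0 0.91;0.167 0.364 0 0 0 0.91;0.167 0.364 0 0 0 0.91;0.167 0.364 0 0 0 0.91;0.167 0.364 0 0 0 0.91;0.167 0.364 0 0 0 0.91;0.167 0.364 0 0 0 0.91;0.167 0.364 -0.03 0 0 0.91;0.167 0.364 -0.03 0 0 0.91;0.167 0.364 -0.03 0 0 0.91", gripper=65)

```text
time: 2.25
eef_pos: [0.4637, -0.2428, 0.2021]
tcp_rot: [0.776, 0.63, 0.0, 0.0]
contact_force: [-0.4, -0.3, 0.5]
opening: 0.65
```

```bash
cat > d.py <<'E'
from h import *
from scipy.spatial.transform import Rotation as R
import sys
np.set_printoptions(precision=4,suppress=True)
s=get_state();print(s['time'],s['eef_pos'],s['opening'],s['contact_force']);M=R.from_quat(s['tcp_rot']).as_matrix();print(M)
d=cam('wrist');save(d,'wrist'+sys.argv[1]); f=d['frame'].astype(int)
P,uv=pts(d,np.ones((480,640),bool)); col=f[uv[:,1],uv[:,0]]; b=(col[:,2]>col[:,0]+40)&(np.linalg.norm(P-[.464,-.242,.104],axis=1)<.03)
if b.sum(): print(b.sum(),np.median(P[b],0),P[b].min(0),P[b].max(0))
E
python3 d.py 1
```

```text
2.25 [ 0.4637 -0.2428  0.2021] 0.6504952756194842 [-0.4203 -0.3372  0.4553]
[[ 0.2051  0.9788  0.0006]
 [ 0.9788 -0.2051 -0.0005]
 [-0.0003  0.0006 -1.    ]]
751 [ 0.4638 -0.2386  0.1103] [ 0.4522 -0.2522  0.1012] [ 0.4742 -0.2297  0.117 ]
```

View pics/wrist1.png

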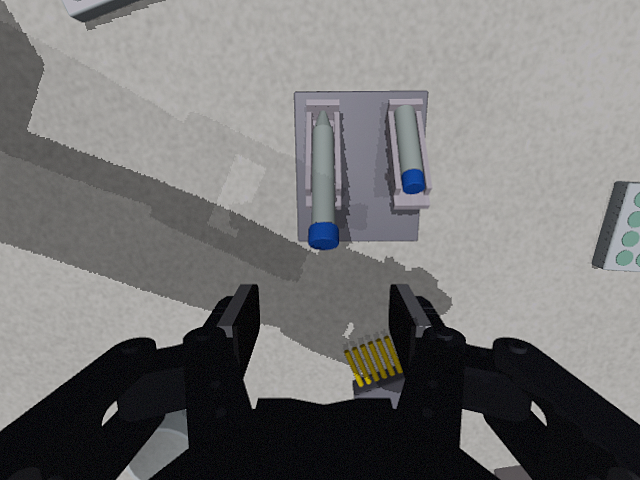

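Emit:
jog_arm(commands="0 0.001 -0.06 0 0 0;0 0.001 -0.1 0 0 0;0 0.001 -0.118 0 0 0;0 0.001 -0.118 0 0 0")

```text
time: 2.8
eef_pos: [0.4634, -0.2417, 0.0832]
tcp_rot: [0.776, 0.63, -0.0, -0.001]
contact_force: [-0.2, -0.3, -0.1]
opening: 0.65
```

Emit:
jog_arm(commands="0 0 0 0 0 0;0 0 0 0 0 0;0 0 0 0 0 0;0 0 0 0 0 0;0 0 0 0 0 0;0 0 0 0 0 0;0 0 0 0 0 0;0 0 0 0 0 0", gripper=0, grip_force=25)

```text
time: 3.8
eef_pos: [0.4647, -0.2426, 0.0852]
tcp_rot: [0.776, 0.631, 0.0, 0.002]
contact_force: [-0.1, -1.0, 5.9]
opening: 0.246
```

```bash
python3 d.py 2
```

```text
3.8 [ 0.4647 -0.2426  0.0852] 0.24592941459092132 [-0.0888 -1.011   5.9475]
[[ 0.2044  0.9789  0.0028]
 [ 0.9789 -0.2044 -0.0029]
 [-0.0022  0.0034 -1.    ]]
2139 [ 0.4653 -0.2375  0.1103] [ 0.4539 -0.2518  0.1005] [ 0.4756 -0.2299  0.1164]
```

View pics/wrist2.png

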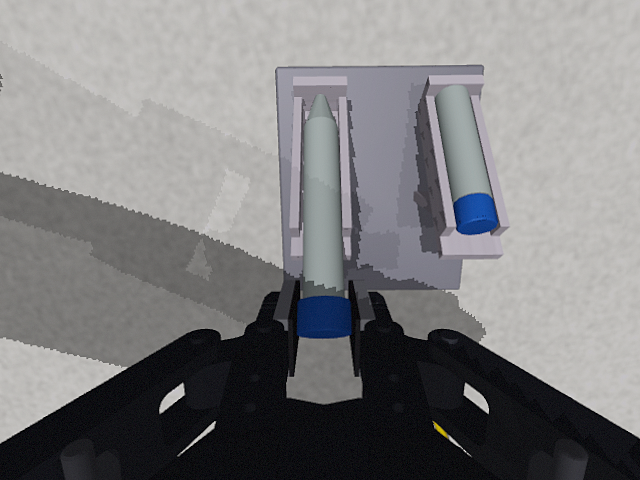

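Emit:
jog_arm(commands="0 0 0.02 0 0 0;0 0 0.05 0 0 0;0 0 0.09 0 0 0;0 0 0.1 0 0 0;0.01 0.02 0.1 0 0 0;0.025 0.06 0.1 0 0 0.05;0.045 0.1 0.1 0 0 0.103;0.065 0.14 0.1 0 0 0.103;0.083 0.17 0.08 0 0 0.103;0.083 0.18 0.08 0 0 0.103;0.083 0.18 0.08 0 0 0.103")

```text
time: 5.22
eef_pos: [0.5457, -0.061, 0.1625]
tcp_rot: [0.742, 0.67, -0.001, -0.001]
contact_force: [0.8, -0.6, -0.1]
opening: 0.245
```

```bash
cat > e.py <<'E'
from h import *
from scipy.spatial.transform import Rotation as R
import sys
np.set_printoptions(precision=4,suppress=True)
s=get_state();print(s['time'],s['eef_pos'],s['opening'],s['contact_force']);M=R.from_quat(s['tcp_rot']).as_matrix();print(M)
G=s['eef_pos']-.019*M[:,2]; print('G',G)
C=np.array([.5882,.1583,0]);yh=np.array([.1025,.9947,0]);xh=np.array([.9947,-.1025,0])
print('G local',(G-C)@xh,(G-C)@yh)
for c in ['scene','top','wrist']:
    d=cam(c);save(d,c+sys.argv[1])
    for r in cut_out(c,'tube')[:2]:
        P,uv=pts(d,r['pixels']); 
        if len(P)<40: continue
        k=(np.linalg.norm(P-G,axis=1)<.14)
        L=np.c_[(P-C)@xh,(P-C)@yh,P[:,2]][k]
        if len(L)<20: continue
        m=np.median(L,0);k=np.linalg.norm(L-m,axis=1)<.08
        L=L[k];m=L.mean(0);v=np.linalg.svd(L-m)[2][0];v*=np.sign(v[2])
        print(c,round(r['conf'],2),len(L),'mean',m,'axis',v,'min',L.min(0),'max',L.max(0),'tilt yz deg',np.degrees(np.arctan2(v[1],v[2])),'xz',np.degrees(np.arctan2(v[0],v[2])))
E
python3 e.py 3
```

```text
5.225 [ 0.5457 -0.061   0.1625] 0.24473290081836346 [ 0.7939 -0.5782 -0.0596]
[[ 0.1017  0.9948 -0.002 ]
 [ 0.9948 -0.1017  0.0002]
 [ 0.     -0.002  -1.    ]]
G [ 0.5458 -0.061   0.1815]
G local -0.019725591338907895 -0.22247774206266469
scene 0.73 910 mean [-0.0173 -0.178   0.1514] axis [ 0.0101 -0.7452  0.6668] min [-0.0289 -0.2235  0.1082] max [-0.0088 -0.1325  0.1931] tilt yz deg -48.17603061025899 xz 0.8644859348530726
top 0.88 526 mean [-0.0207 -0.1662  0.1424] axis [ 0.0159 -0.7494  0.6619] min [-0.028  -0.1902  0.1117] max [-0.0111 -0.1353  0.1668] tilt yz deg -48.54554055836675 xz 1.3734312810613782
wrist 0.85 9157 mean [-0.0199 -0.1909  0.1638] axis [ 0.0136 -0.7596  0.6502] min [-0.0298 -0.2341  0.1117] max [-0.0088 -0.1354  0.1951] tilt yz deg -49.43575061140005 xz 1.1944677245995932
```

Emit:
jog_arm(commands="0 0 -0.03 0 0 0;0 0 -0.053 0 0 0;0.001 0.012 -0.053 0 0 0;0.0025 0.0245 -0.053 0 0 0;0.003 0.031 -0.046 0 0 0;0.004 0.037 -0.0395 0 0 0;0.0045 0.045 -0.034 0 0 0;0.0055 0.053 -0.028 0 0 0;0.006 0.062 -0.024 0 0 0;0.007 0.0705 -0.02 0 0 0;0.008 0.079 -0.017 0 0 0;0.009 0.0875 -0.0147 0 0 0;0.01 0.0955 -0.0134 0 0 0;0.0105 0.1035 -0.013 0 0 0;0.0105 0.1035 -0.013 0 0 0")

```text
time: 7.4
eef_pos: [0.557, 0.0428, 0.1502]
tcp_rot: [0.742, 0.67, 0.0, -0.0]
contact_force: [0.2, -1.7, 0.7]
opening: 0.24
```

```bash
python3 e.py 4
```

```text
7.4 [0.557  0.0428 0.1502] 0.24039815031966966 [ 0.2008 -1.6531  0.6557]
[[ 0.102   0.9948  0.    ]
 [ 0.9948 -0.102   0.0003]
 [ 0.0003 -0.     -1.    ]]
G [0.557  0.0428 0.1692]
G local -0.019150285648669597 -0.11809523446828861
scene 0.83 600 mean [-0.0157 -0.1144  0.125 ] axis [-0.0632 -0.001   0.998 ] min [-0.0291 -0.1247  0.0727] max [-0.0037 -0.1069  0.1765] tilt yz deg -0.05484371848136016 xz -3.6245216875781057
wrist 0.96 4426 mean [-0.0197 -0.118   0.158 ] axis [ 0.0067 -0.1351  0.9908] min [-0.0297 -0.134   0.0922] max [-0.0091 -0.1107  0.1777] tilt yz deg -7.765270157577216 xz 0.38916458307556057
```

View pics/scene4.png

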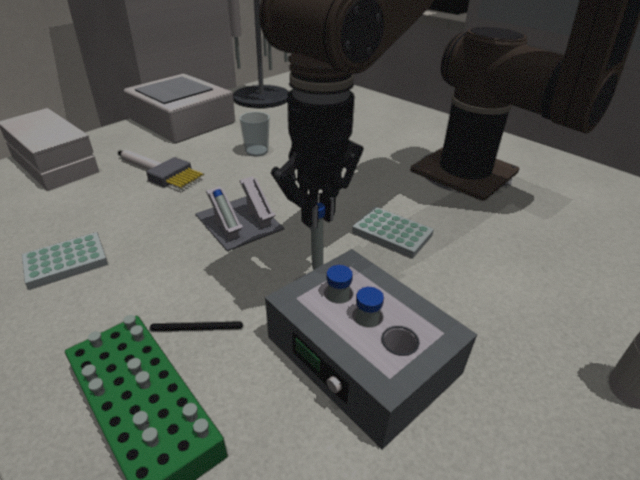

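The scene view shows the tube upright, held at (320,210) and resting against the heater edge at (317,268). The next move pushes about 5° past upright, then backs off so I can measure the angle.

Emit:
jog_arm(commands="0.0004 0.004 0 0 0 0;0.0008 0.008 -0.0005 0 0 0;0.0009 0.0088 -0.0005 0 0 0;0.0009 0.0088 -0.0005 0 0 0;0 -0.005 0 0 0 0;-0.002 -0.02 0 0 0 0;-0.006 -0.055 0.01 0 0 0;-0.006 -0.055 0.01 0 0 0;-0.006 -0.055 0.01 0 0 0")

```text
time: 8.82
eef_pos: [0.5508, -0.0131, 0.1601]
tcp_rot: [0.743, 0.669, 0.0, -0.0]
contact_force: [-0.8, 0.2, -0.2]
opening: 0.241
```

```bash
python3 e.py 5
```

```text
8.825 [ 0.5508 -0.0131  0.1601] 0.24098612703111788 [-0.8209  0.1543 -0.1811]
[[ 0.1041  0.9946 -0.0003]
 [ 0.9946 -0.1041  0.0007]
 [ 0.0007 -0.0004 -1.    ]]
G [ 0.5508 -0.0132  0.1791]
G local -0.019624181109343056 -0.17438809025222113
wrist 0.62 4442 mean [-0.0203 -0.1736  0.1684] axis [ 0.0051 -0.1067  0.9943] min [-0.0306 -0.1886  0.1025] max [-0.0097 -0.1665  0.1869] tilt yz deg -6.125548726729664 xz 0.29471932095509845
```

View pics/wrist5.png

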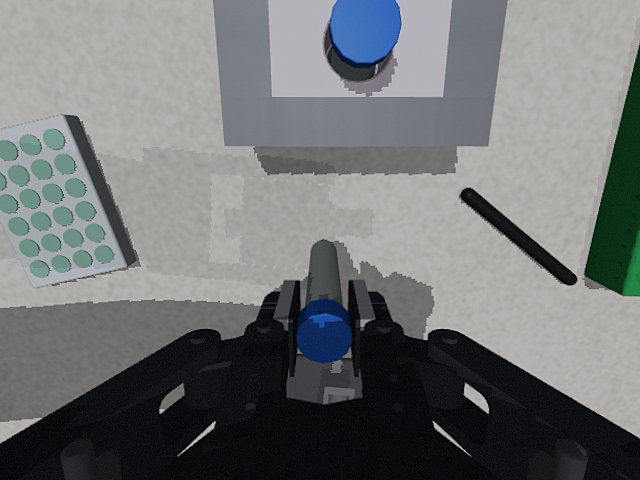

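View pics/scene5.png

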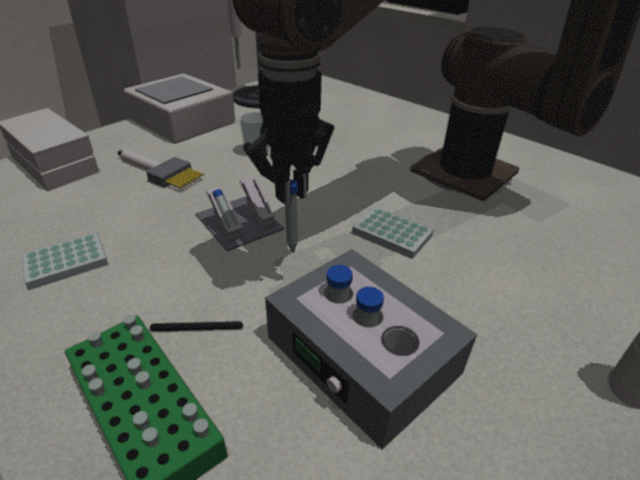

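```bash
cat > g.py <<'E'
from h import *
from scipy.optimize import least_squares
from scipy.spatial.transform import Rotation as R
np.set_printoptions(precision=4,suppress=True)
C=np.array([.5882,.1583,0]);yh=np.array([.1025,.9947,0]);xh=np.array([.9947,-.1025,0])
s=get_state();M=R.from_quat(s['tcp_rot']).as_matrix();G=s['eef_pos']-.019*M[:,2]
S={}
for c in ['scene','top','wrist']:
    d=cam(c);P,uv=pts(d,np.ones((480,640),bool)); f=d['frame'].astype(int)[uv[:,1],uv[:,0]]
    k=(np.hypot(*(P-G)[:,:2].T)<.04)&(P[:,2]<G[2]-.022)&(P[:,2]>G[2]-.09)&(f.sum(1)>100)&(f[:,2]<f[:,0]+40)
    L=np.c_[(P-C)@xh,(P-C)@yh,P[:,2]-G[2]][k]; g0=np.array([(G-C)@xh,(G-C)@yh]); L[:,:2]-=g0
    L=L[np.hypot(L[:,0]-np.median(L[:,0]),L[:,1]-np.median(L[:,1]))<.02]
    S[c]=L
def fit(n,L):
    def res(x):
        p=np.array([x[0],x[1],0]);v=np.array([x[2],x[3],1]);v/=np.linalg.norm(v)
        return np.linalg.norm(np.cross(L-p,v),axis=1)-.0085
    o=least_squares(res,[0,0,0,0],loss='soft_l1',f_scale=.001)
    print(n,len(L),'at G',o.x[:2],'tilt x,y deg',np.degrees(np.arctan(o.x[2:])),'tip off',o.x[:2]-.1135*o.x[2:],'rms',np.sqrt(np.mean(o.fun**2)))
for n in S:
    if len(S[n])>30: fit(n,S[n])
fit('s+w',np.vstack([S['scene'],S['wrist']]))
E
python3 g.py
```

```text
scene 438 at G [ 0.     -0.0042] tilt x,y deg [-0.0388 -0.8999] tip off [ 0.0001 -0.0025] rms 0.0007184320633969489
wrist 1355 at G [-0.0004 -0.0047] tilt x,y deg [ 0.3222 -0.9977] tip off [-0.001  -0.0028] rms 0.00019020927931623883
s+w 1793 at G [-0.0004 -0.0047] tilt x,y deg [ 0.0957 -1.053 ] tip off [-0.0006 -0.0026] rms 0.0004752036882980558
  return _methods._mean(a, axis=axis, dtype=dtype,
  ret = ret.dtype.type(ret / rcount)
```

Emit:
jog_arm(commands="0 0 0.04 0 0 0;0 0 0.08 0 0 0;0.008 0.04 0.08 0 0 0;0.016 0.08 0.08 0 0 0;0.024 0.125 0.08 0 0 0;0.032 0.17 0.08 0 0 0;0.04 0.21 0.08 0 0 0;0.0432 0.2285 0.08 0 0 0;0.0432 0.2285 0.06 0 0 0;0.0432 0.2285 0.04 0 0 0;0.0432 0.2285 0.04 0 0 0;0.0432 0.2285 0.04 0 0 0")

```text
time: 10.78
eef_pos: [0.5943, 0.2146, 0.2]
tcp_rot: [0.743, 0.669, -0.0, -0.0]
contact_force: [0.0, -0.0, -0.5]
opening: 0.246
```

```bash
python3 g.py 2>/dev/null;python3 e.py 6
```

```text
scene 691 at G [-0.     -0.0041] tilt x,y deg [ 0.2749 -1.0185] tip off [-0.0006 -0.002 ] rms 0.0005450684482449994
top 226 at G [ 0.0009 -0.0046] tilt x,y deg [ 0.5283 -0.5627] tip off [-0.0001 -0.0035] rms 0.0002956720202398507
wrist 1331 at G [-0.    -0.004] tilt x,y deg [ 0.1968 -1.0219] tip off [-0.0004 -0.002 ] rms 0.0001949188925538223
s+w 2022 at G [-0.    -0.004] tilt x,y deg [ 0.2488 -1.0121] tip off [-0.0005 -0.002 ] rms 0.00035677729926625177
10.925 [0.5948 0.2153 0.2014] 0.2488594567760871 [ 0.6951 -0.0452  0.1586]
[[ 0.1035  0.9946  0.0018]
 [ 0.9946 -0.1035  0.0003]
 [ 0.0005  0.0018 -1.    ]]
G [0.5948 0.2153 0.2204]
G local 0.0007345803527070592 0.057356588417205895
scene 0.84 831 mean [0.0058 0.0583 0.1604] axis [-0.0264  0.0136  0.9996] min [-0.0067  0.0471  0.1086] max [0.018  0.0666 0.2271] tilt yz deg 0.7789410385418086 xz -1.5104955020577688
top 0.7 504 mean [-0.0013  0.0477  0.1936] axis [ 0.0688 -0.0036  0.9976] min [-0.0109  0.0399  0.1279] max [0.0118 0.059  0.2736] tilt yz deg -0.2075466104866186 xz 3.947167019428602
wrist 0.71 4417 mean [-0.0002  0.0575  0.2095] axis [ 0.0046 -0.1067  0.9943] min [-0.0106  0.0422  0.1435] max [0.0103 0.0646 0.2281] tilt yz deg -6.1223066628778575 xz 0.26564728446771935
```

View pics/wrist6.png

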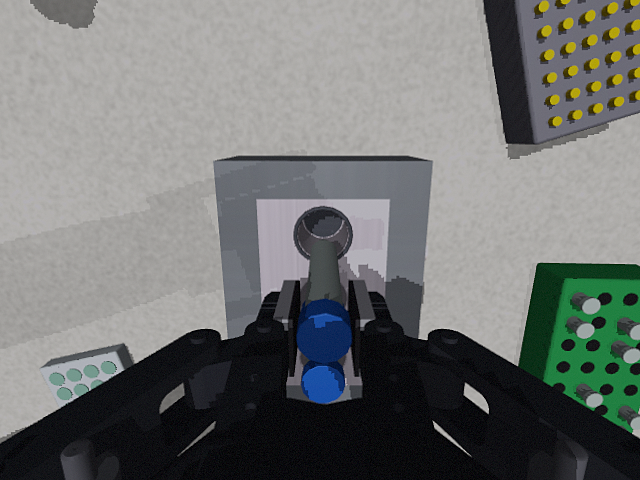

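View pics/scene6.png

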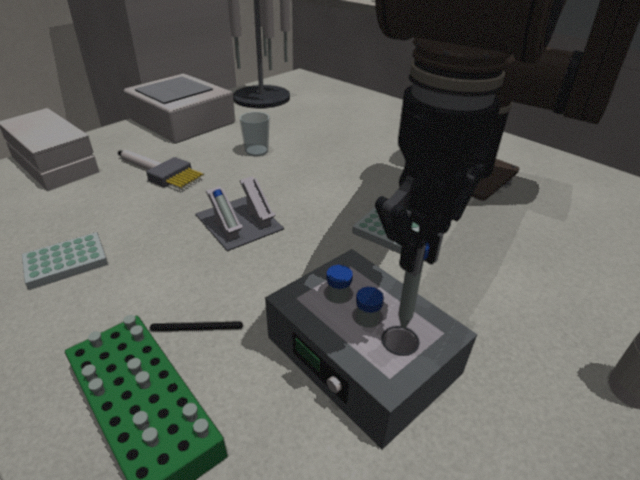

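```bash
python3 - <<'E'
from h import *
d=cam('wrist')
K=np.array([[d['fx'],0,d['cx']],[0,d['fy'],d['cy']],[0,0,1.]]);Rm=np.array(d['R']);t=np.array(d['t'])
for px in [(323,206),(294,234),(352,234)]:
    n=cv2.undistortPoints(np.array([[px]],float),K,np.array(d['D'],float)).ravel()
    o=-Rm.T@t; r=Rm.T@np.array([*n,1]); print(px,o+r*(.082-o[2])/r[2])
print(cut_out('wrist','collar')[0]['box'])
E
```

```text
(323, 206) [0.59525613 0.23499685 0.082     ]
(294, 234) [0.57088684 0.21560919 0.082     ]
(352, 234) [0.61514874 0.21107264 0.082     ]
[323.8, 231.8, 60.1, 51.0]
```

Emit:
jog_arm(commands="0 0 -0.02 0 0 0;0 0 -0.04 0 0 0;0 0 -0.06 0 0 0;0 0 -0.075 0 0 0;0 0 -0.08 0 0 0;0 0 -0.082 0 0 0;0 0 -0.082 0 0 0")

```text
time: 12.2
eef_pos: [0.5948, 0.2158, 0.119]
tcp_rot: [0.743, 0.67, 0.001, 0.0]
contact_force: [0.8, -0.2, 0.4]
opening: 0.249
```

Emit:
jog_arm(commands="0 0 -0.0015 0 0 0;0 0 -0.003 0 0 0;0 0 -0.003 0 0 0")

```text
time: 12.58
eef_pos: [0.5944, 0.2156, 0.1156]
tcp_rot: [0.743, 0.67, 0.0, 0.0]
contact_force: [0.4, 0.2, -0.5]
opening: 0.243
```

Emit:
jog_arm(commands="0 0 -0.001 0 0 0;0 0 -0.002 0 0 0;0 0 -0.002 0 0 0")

```text
time: 12.95
eef_pos: [0.5953, 0.2159, 0.1154]
tcp_rot: [0.743, 0.67, 0.001, 0.001]
contact_force: [-1.1, -0.0, 6.4]
opening: 0.246
```

Emit:
jog_arm(commands="0 0 0.001 0 0 0;0 0 0.001 0 0 0;0 0 0.001 0 0 0;0 0 0.001 0 0 0;0 0 0.001 0 0 0;0 0 0.001 0 0 0", gripper=60)

```text
time: 13.7
eef_pos: [0.5942, 0.2156, 0.1143]
tcp_rot: [0.743, 0.67, -0.0, -0.0]
contact_force: [0.3, -0.8, -0.4]
opening: 0.598
```

Emit:
jog_arm(commands="0 0 0.015 0 0 0;0 0 0.04 0 0 0;0 0 0.08 0 0 0;0 0 0.12 0 0 0;0 -0.06 0.12 0 0 0;0 -0.12 0.12 0 0 0;0 -0.18 0.12 0 0 0;0 -0.24 0.12 0 0 0;0 -0.24 0.12 0 0 0;0 -0.24 0.12 0 0 0")

```text
time: 14.95
eef_pos: [0.5944, -0.0243, 0.2353]
tcp_rot: [0.743, 0.669, 0.001, 0.0]
contact_force: [0.2, 0.5, -0.1]
opening: 0.6
```

```bash
python3 - <<'E'
from h import *
np.set_printoptions(precision=4,suppress=True)
print(get_state()['contact_force'])
for c in ['scene','top']:
    d=cam(c);save(d,c+'7'); f=d['frame'].astype(int)
    P,uv=pts(d,np.ones((480,640),bool)); col=f[uv[:,1],uv[:,0]]; b=(col[:,2]>col[:,0]+40)&(np.linalg.norm(P[:,:2]-[.594,.212],axis=1)<.035)&(P[:,2]>.05)
    print(c,b.sum(),P[b].min(0),P[b].max(0))
    for r in cut_out(c,'short_tube')[:1]:
        Q,_=pts(d,r['pixels']);print('short',r['conf'],np.median(Q,0))
E
```

```text
[ 0.2418  0.53   -0.0884]
scene 234 [0.5839 0.2039 0.1307] [0.6054 0.2254 0.1419]
short 0.68 [ 0.5456 -0.1941  0.0594]
top 219 [0.5837 0.201  0.0809] [0.6225 0.2394 0.1443]
```

View pics/scene7.png

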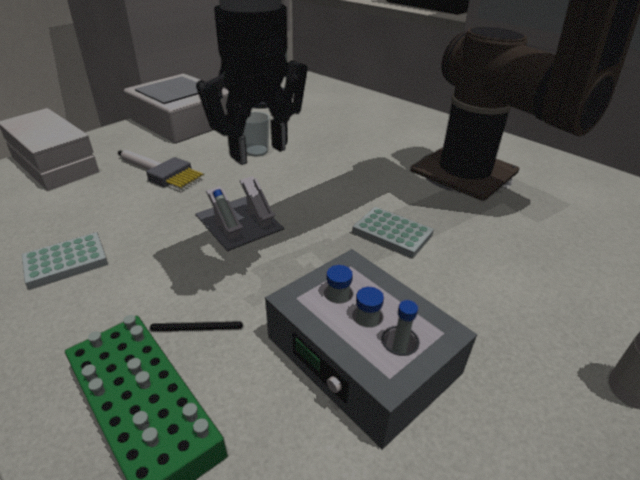

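View pics/top7.png

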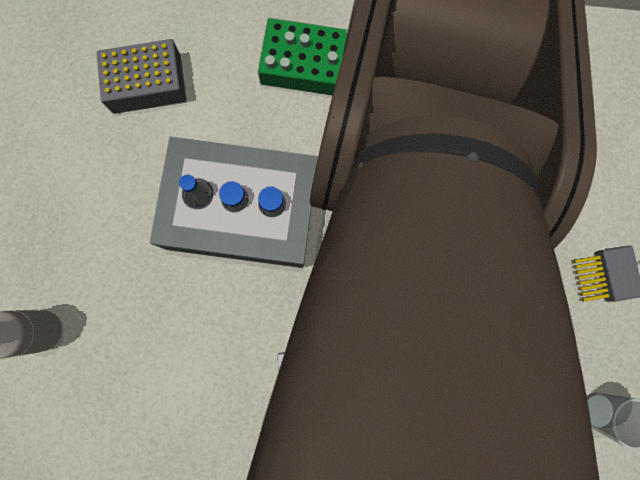

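The tube is in the well. Between the two pictures it started tipping toward one side of the wider well, so I'll let it settle and look again.

Emit:
jog_arm(commands="0 0 0 0 0 0;0 0 0 0 0 0;0 0 0 0 0 0;0 0 0 0 0 0;0 0 0 0 0 0;0 0 0 0 0 0;0 0 0 0 0 0;0 0 0 0 0 0")

```text
time: 16.15
eef_pos: [0.5942, -0.0244, 0.2343]
tcp_rot: [0.743, 0.67, -0.0, -0.0]
contact_force: [-0.3, 0.2, -0.7]
opening: 0.597
```

```bash
python3 - <<'E'
from h import *
np.set_printoptions(precision=4,suppress=True)
for i in range(2):
  for c in ['scene','top']:
    d=cam(c);save(d,c+'8%d'%i); f=d['frame'].astype(int)
    P,uv=pts(d,np.ones((480,640),bool)); col=f[uv[:,1],uv[:,0]]; b=(col[:,2]>col[:,0]+40)&(np.linalg.norm(P[:,:2]-[.6,.22],axis=1)<.04)&(P[:,2]>.11)
    print(c,b.sum(),P[b].min(0),P[b].max(0),np.median(P[b],0))
im=cv2.imread('pics/scene81.png')[220:440,260:500]; cv2.imwrite('pics/z9.png',cv2.resize(im,None,fx=2.7,fy=2.7,interpolation=3))
E
```

```text
scene 233 [0.585  0.2041 0.1319] [0.6066 0.225  0.1424] [0.5966 0.2154 0.1403]
top 212 [0.5837 0.2019 0.1375] [0.6043 0.2234 0.1446] [0.5943 0.2129 0.1415]
scene 235 [0.5835 0.204  0.1313] [0.6056 0.2244 0.1425] [0.5959 0.2151 0.1403]
top 218 [0.5837 0.2008 0.1355] [0.6046 0.2221 0.1446] [0.5936 0.2115 0.1415]
```

View pics/z9.png

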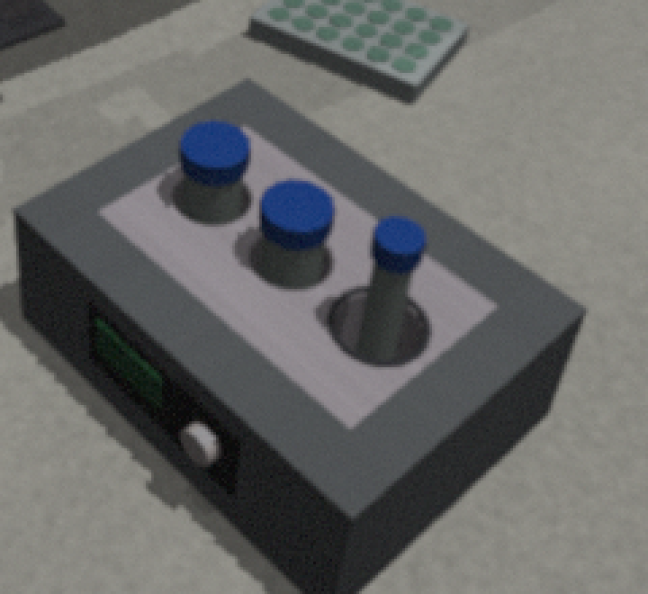

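The tube isn't tipping. It stands upright on its tip, and repeated frames agree. The stray points earlier were collar pixels. The cap top reads 0.142–0.145 m against 0.140 m expected, and the top camera also reads the heater top about 1.5 mm high.

```bash
python3 -c "
from plant import ctrl
print(ctrl.sign_off())"
```

```text
the job is handed in; nothing more can be done
None
```

The long tube now stands upright in the empty heater well, released, and the job is handed in at about 16 s. I took it by the cap at 25 N and lifted it out of the rest. I then pushed its lower end against the heater side to about 5° past upright. It sprang back to within about 1° of vertical, and I lowered it into the well until the tip met the floor at about 6 N.

**Last checks:**
- **Position:** the cap is within a few mm of the well axis and did not move over more than 1 s of repeated pictures.
- **Depth:** the cap top reads 0.142–0.145 m against 0.140 m expected. I put this down to camera bias, since the top camera also reads the heater top about 1.5 mm high.
- **Short tube:** it is unmoved, to within about 2 mm.
- **Robot:** the gripper is clear and touching nothing. No force reading at the end of a move passed 6.4 N.

**One disagreement:** one top-view reading right after release suggested the tube was tipping. It came from bluish collar pixels, and later frames showed the tube standing still.

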